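# Bring the sugar round to the front on the lazy Susan

### The job

Turn the lazy Susan by gently pushing its scalloped wooden rim with a fingertip, in as many pushes as it takes, until the sugar canister stands straight at the front of the board, on the side of the robot and the drawers. Touch nothing that stands on the board and lift nothing; leave the things lying around it where they are, and finish with the board at rest.

Things in the scene. Friction and masses are not known exactly. Their poses are not given: they have to be found in the camera images.
- susan_foot: the lazy Susan's fixed round metal foot, 190 mm across and 25 mm high, standing on the sideboard. Origin: on the turning axis at the sideboard's surface. Its axes stay parallel to the world's: -x is the front, the side towards the robot and the drawers.
- susan_board: the lazy Susan's turning board: dark wood, flat, 20 mm thick, top 47 mm above the sideboard, with a round cork pad (212 mm across, top at 48.5 mm). Its rim is scalloped: ten lobes of 50 mm radius, centres 110 mm from the axis, tips 160 mm from it. Origin: on the axis at the underside (27 mm up), z up. A lobe points along x and every 36 degrees from there. Turns either way without end.
- rim_notch (a point): one of the rim's ten notches between lobes (141 mm from the axis, half-way up the edge), 18 degrees left of the board's x axis; the others follow every 36 degrees. A fingertip standing in a notch drives the board. Its bearing has light drag (about 0.6 N at the rim): the board stops within a few degrees once a slow push ends.
- sugar_place (a point): the point on the board's cork pad, 68 mm from the axis along the board's x axis, where the sugar canister stands; it turns with the board.
- sugar_canister: the sugar canister: white glazed ceramic, squat straight-sided cylinder 71 mm across, closed with a slightly wider (74 mm) domed ceramic lid with a small ball knob; 112 mm high over all, about 0.5 kg. Loose on the board. Origin: centre of its underside, z up.
- milk_jug: white ceramic milk jug, open, waisted, 64 mm across and 85 mm high with a looped handle reaching 46 mm from its axis; stands loose on the board 68 mm from the axis, leave it alone. Origin: centre of its underside, z up.
- pepper_mill: pale wooden pepper mill, 54 mm across, 144 mm high with a steel ball on top; stands loose on the board 68 mm from the axis, leave it alone. Origin: centre of its underside, z up.
- glass_jar: glass jar with a flat steel lid, 64 mm across, 96 mm high; stands loose on the board 68 mm from the axis, leave it alone. Origin: centre of its underside, z up.
- stapler: small stapler, 105 x 26 mm and about 51 mm high, on the sideboard to the left (+y) of the board. Origin: centre of its underside, length along x.
- bag_clip: orange plastic bag clip, 120 x 24 mm and 16 mm high, on the sideboard in front of the board to the left. Origin: centre of its underside, length along x.
- whisk: steel whisk lying on the sideboard to the right (-y) of the board, 275 mm long, wires 60 mm across, 65 mm high. Origin: on the sideboard under its middle, handle towards -x.
- silicone_lid: sage silicone pot lid lying flat in front of the board to the right, 140 mm across with a short pull tab, 24 mm high at its knob. Origin: centre of its underside.
There are look-alikes about, which are no part of the job. Leave any green or orange look-alike of the sugar_canister alone.

How it is judged (in metres and radians):
At the end, for the whole second after the job is handed in: The sugar canister stands at the front of the board (directly -x of its axis, within 15 mm sideways), within 15 mm of its place on it; all four things stand upright on the board, which is at rest; stapler, clip, whisk and silicone lid lie within 20 mm of where they were (x of sugar_canister in the frame of susan_foot between -0.086 and -0.05 m and y of sugar_canister in the frame of susan_foot between -0.015 and 0.015 m and horizontal distance between sugar_canister and sugar_place below 0.015 m and angular speed of susan_board below 0.05 rad/s and linear speed of sugar_canister below 0.02 m/s and angle between each of sugar_canister, milk_jug, pepper_mill, glass_jar's own z axis and vertical below 0.15 rad and height (world z) of sugar_canister between 0.04 and 0.06 m and horizontal distance between each of sugar_canister, milk_jug, pepper_mill, glass_jar and susan_foot below 0.09 m and height (world z) of milk_jug between 0.04 and 0.06 m and height (world z) of pepper_mill between 0.04 and 0.06 m and height (world z) of glass_jar between 0.04 and 0.06 m and distance of each of stapler, bag_clip, whisk, silicone_lid from where it was at the start of the episode below 0.02 m); the robot touches nothing.
It fails at once if the robot touches something that stands on the board (contact force between any of sugar_canister, milk_jug, pepper_mill, glass_jar and the fingers above 0.5 N or contact force between any of sugar_canister, milk_jug, pepper_mill, glass_jar and the arm above 0.5 N).
It fails at once if something on the board is lifted, falls off it or tips (height (world z) of any of sugar_canister, milk_jug, pepper_mill, glass_jar above 0.062 m or height (world z) of any of sugar_canister, milk_jug, pepper_mill, glass_jar below 0.035 m or angle between any of sugar_canister, milk_jug, pepper_mill, glass_jar's own z axis and vertical above 0.25 rad).
It fails at once if the sugar canister is shifted on the board (horizontal distance between sugar_canister and sugar_place above 0.02 m).
It fails at once if the board is spun roughly (over 2.5 rad/s), or driven otherwise than by the fingers at its rim (angular speed of susan_board above 2.5 rad/s or contact force between susan_board and the arm above 2 N or (contact force between susan_board and the fingers above 0.5 N and horizontal distance between the grasp point and susan_foot below 0.1 m)).
It fails at once if the stapler, clip, whisk or silicone lid is pushed more than 20 mm (distance of any of stapler, bag_clip, whisk, silicone_lid from where it was at the start of the episode above 0.02 m).
It also fails if it takes over 72 s, if anything falls off the work surface, if the arm or the gripper's body presses on something with over 40 N, if the wrist force passes 120 N, or if a joint passes its speed limit or range.

### The arm

A 6-joint arm with a two-finger parallel gripper is mounted at the origin on the work surface. World frame = base frame: x ahead of the robot, y to its left, z up, the work surface at z = 0. Lengths are in mm, angles in rad, forces in N, time in s.
With the tool pointing down it reaches from about 300 to 775 mm from the base axis. Payload 14.6 kg.
Tool frame: the origin (TCP) lies on the centre line of the jaws, within the pads' length; the fingertips stand 8 mm ahead of it and the grasp point (between the pads) lies 11 mm behind it; z points along the fingers, y is the direction in which the jaws open and shut (so a half turn about z gives the same grasp; the last joint's range is limited). The gripper opens to 94 mm and grips with 3 to 60 N. Pads are 16 mm wide; open, the fingers measure 119 mm over their backs; the gripper's body (75 mm by 177 mm) begins 78 mm behind the grasp point.
Start: joints at [-1.394, 0.3, 1.521, -0, 1.321, -0.067], TCP at [132.759, -533.727, 213.446] pointing down, gripper open.
Joint ranges: [-3.03, 3.03], [-0.79, 2.21], [0.23, 2.52], [-1.04, 4.18], [0, 3.07], [-2.55, 2.55]. Speed limits (rad/s): [2.22, 2.22, 2.57, 3.14, 3.14, 3.14].

### API

Orientations are given as [roll, pitch, yaw] about the fixed x, y, z axes, in that order (R = Rz(yaw) Ry(pitch) Rx(roll)).
In Python, from cell import read_state, cams, manip gives the robot as it stands.
- The arm moves only by the shell command python3 -m handwheel 'ROWS' [OPENING] [FORCE]. ROWS is JSON, a list of rows, each a list of 4 numbers: the shift along the tool's x, y, z in m, then the turn about the tool's z in degrees. In form: [[dx, dy, dz, turn], ...]. A call has 1 to 5 rows; each row is the pose to reach, as a shift and turn from the pose measured when the call began, along the tool's axes at that moment; what a row does not reach only later rows make up. A row lasts 1/8 s, in which the tool goes at most 62.5 mm and 10.7 degrees, less where a joint would pass 70% of its speed; a pose out of reach is approached as far as the arm can. A call with a gripper value outside its range is refused whole. OPENING is the closure, from 0 (fully open) to 1 (shut), set as the call begins (- or left out, the last holds). The fingers move at their own pace and stop on an object; FORCE is the grip in N (left out, the last holds). Time passes only in rows, so rows that repeat a pose let the fingers close. It gives the time, the measured TCP pose, the force and the opening at its end, in the units of the state.
- read_state(): the state, without advancing time (a new reading comes with each control period).
- cams.camera(name): name is "scene" or "top" or "wrist"; returns the picture (420x560x3 uint8, red, green, blue); there is no depth.
- cams.get_calibration(name): a dict with "vertical_fov" (degrees; the focal length in pixels is half the picture's height over the tangent of half this angle, whatever the lens; pixels are square), "cx", "cy" (the principal point, pixels), "dist_coeffs" ([k1, k2, p1, p2, k3] as OpenCV has them; the pictures are not rectified), "R" (3x3) and "t" (3): a world point X has camera coordinates R X + t. Camera axes: x right, y down, z forward; pixel columns grow to the right and rows downward; lengths in mm; the calibration is good to about 2 mm. A picture is of the moment at which its call begins: read the wrist's pose just before it. get_calibration takes no time and is no camera call; for the wrist camera it gives the pose at the moment of the call.
- manip.sign_off(): hands the job in, once; it reports no verdict.
The state is a dict: "clock": time; "joints": joint angles; "qd": joint speeds; "effort": joint torques, N m; "eef_pos": TCP position; "eef_rot": TCP orientation; "wrist_force": force on the tool from outside, world axes, zero at the start; "moment": the same for the moment, N m; "finger_gap": finger opening in mm.
Only numpy, scipy, OpenCV 4.12 (cv2) and the standard library are available. Lean on these libraries where they do the work, as an engineer would, in place of code of your own. Each camera call takes 0.05 s, during which the arm holds its last target. There are 200 camera calls.

## Working session

There is one attempt and no reset: what is moved stays moved. The work goes in short steps, Python scripts to look and compute and a shell command to move; the robot and the scene stay as the last step left them, time stands still between calls to the robot, and variables do not carry over. Pictures are saved under pics/ and viewed, about 8 in all and at most 12, crops included, and the job is handed in when it is done.

```bash
mkdir -p pics; python3 - <<'E'
from cell import read_state, cams
import cv2
print(read_state())
for n in("top","scene"):
    c=cams.get_calibration(n);print(n,c)
    cv2.imwrite(f"pics/{n}0.png",cams.camera(n)[:,:,::-1])
E
```

```text
{'clock': 0.0, 'joints': array([-1.39361853e+00,  3.00457488e-01,  1.52157194e+00, -5.30870371e-06,
        1.32072659e+00, -6.65910205e-02]), 'qd': array([-0.00096248,  0.00049445,  0.00117779,  0.00014213, -0.00132793,
       -0.00112788]), 'effort': array([ 1.36013603e-05, -5.31809449e+01, -3.52735555e+01,  7.08349259e-02,
        2.43481679e-02, -7.48760294e-05]), 'eef_pos': array([ 132.7041656 , -533.48558955,  212.89766895]), 'eef_rot': array([-3.14043153e+00, -7.22811341e-05,  2.43770088e-01]), 'wrist_force': array([ 0.13638519, -0.72489377, -0.32384148]), 'moment': array([ 0.02065498, -0.0160307 , -0.0154394 ]), 'finger_gap': 94.33405179174086}
top {'vertical_fov': 55.54706987388389, 'cx': 282.2237956342081, 'cy': 208.6735371540383, 'dist_coeffs': array([-0.11664449,  0.        ,  0.        ,  0.        ,  0.        ]), 'R': array([[ 3.38848966e-03, -9.99809177e-01, -1.92386792e-02],
       [-9.87049996e-01, -2.58529303e-04, -1.60412714e-01],
       [ 1.60377129e-01,  1.95330951e-02, -9.86862521e-01]]), 't': array([ 21.91003946, 596.55962192, 722.26097204])}
scene {'vertical_fov': 57.16164808176269, 'cx': 278.97885739770726, 'cy': 206.63674647351164, 'dist_coeffs': array([-0.09612762,  0.        ,  0.        ,  0.        ,  0.        ]), 'R': array([[ 1.40227695e-01,  9.90119282e-01, -2.28245717e-06],
       [ 6.14063958e-01, -8.69698889e-02, -7.84449931e-01],
       [-7.76699201e-01,  1.10000204e-01, -6.20192153e-01]]), 't': array([-106.02803919, -313.83754704, 1204.68898312])}
```

View pics/top0.png

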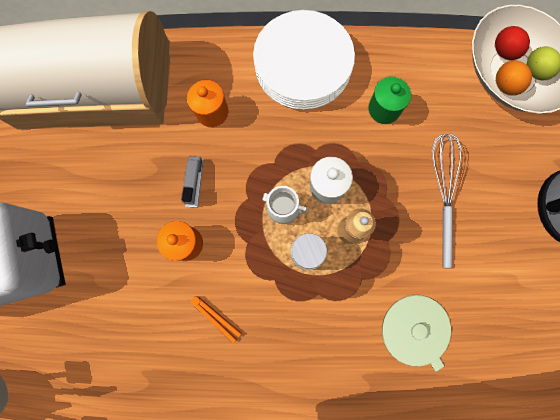

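View pics/scene0.png

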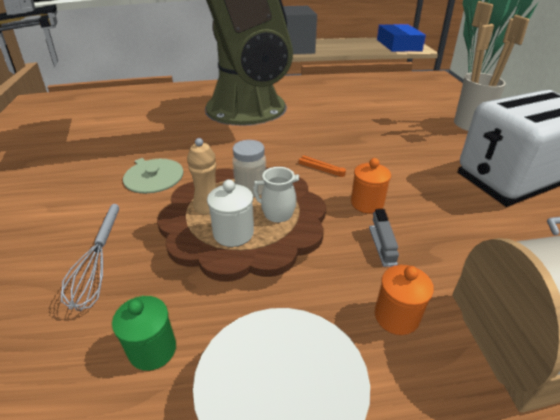

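Top view: white sugar canister at (331,178), rear of the board and a bit to the right. The orange look-alikes are at (205,100) and (178,240), the green one at (390,100). The white one on the board is the one meant. Next I rectify the top view at board height.

```bash
cat > h.py <<'E'
import numpy as np, cv2
from cell import read_state, cams
def K(c):
    f=210/np.tan(np.radians(c["vertical_fov"])/2); return np.array([[f,0,c["cx"]],[0,f,c["cy"]],[0,0,1]])
def proj(X,c):
    return cv2.projectPoints(np.array(X,float).reshape(-1,3),cv2.Rodrigues(c["R"])[0],c["t"],K(c),c["dist_coeffs"])[0].reshape(-1,2)
def back(uv,z,c):
    n=cv2.undistortPoints(np.array(uv,float).reshape(-1,1,2),K(c),c["dist_coeffs"]).reshape(-1,2)
    d=np.c_[n,np.ones(len(n))]@c["R"]; o=-c["R"].T@c["t"]
    return o+d*((z-o[2])/d[:,2])[:,None]
def ortho(img,c,z,x0,x1,y0,y1,s):  # up=+x, left=+y, s px/mm
    xs=np.arange(x1,x0,-1/s); ys=np.arange(y1,y0,-1/s)
    X,Y=np.meshgrid(xs,ys,indexing="ij")
    p=proj(np.stack([X,Y,0*X+z],-1),c).astype(np.float32).reshape(*X.shape,2)
    return cv2.remap(img,p[...,0],p[...,1],cv2.INTER_LINEAR)
E
python3 - <<'E'
from h import *
c=cams.get_calibration("top"); im=cv2.imread("pics/top0.png")
print("board ctr guess",back([[317,222]],47,c), "knob",back([[333,173]],160,c),"stapler",back([[192,181]],50,c),"clip",back([[193,300],[240,338]],16,c),
"whisk",back([[448,267],[447,135]],20,c),"lid",back([[417,330],[437,368]],10,c), "orange",back([[175,240]],110,c))
o=ortho(im,c,47,250,750,-250,250,1.2)
for v in range(250,751,50):
    r=int((750-v)*1.2); cv2.line(o,(0,r),(8,r),(255,255,0),1); cv2.putText(o,str(v),(10,r+4),0,.35,(255,255,0))
for v in range(-250,251,50):
    q=int((250-v)*1.2); cv2.line(o,(q,592),(q,600),(255,255,0),1); cv2.putText(o,str(v),(q-10,588),0,.35,(255,255,0))
cv2.imwrite("pics/o1.png",o)
# mask fit of lobed outline
t=np.radians(np.arange(0,360,.5))
def r(a): a=(a+np.pi/10)%(np.pi/5)-np.pi/10; return 110*np.cos(a)+np.sqrt(2500-(110*np.sin(a))**2)
g=cv2.GaussianBlur(cv2.cvtColor(im,cv2.COLOR_BGR2GRAY),(0,0),1).astype(np.float32)
b0=back([[317,222]],47,c)[0]
def samp(P): 
    p=proj(P,c).astype(np.float32); return cv2.remap(g,p[None,:,0],p[None,:,1],cv2.INTER_LINEAR)[0]
def score(cx,cy,ph):
    f=lambda d:samp(np.c_[cx+(r(t-ph)+d)*np.cos(t),cy+(r(t-ph)+d)*np.sin(t),0*t+47])
    return np.clip(f(5)-f(-5),-20,60).mean()
best=max((score(b0[0]+dx,b0[1]+dy,np.radians(ph)),b0[0]+dx,b0[1]+dy,ph) for dx in range(-20,21,4) for dy in range(-20,21,4) for ph in range(0,36,3))
best=max((score(best[1]+dx,best[2]+dy,np.radians(best[3]+ph)),best[1]+dx,best[2]+dy,best[3]+ph) for dx in range(-4,5) for dy in range(-4,5) for ph in range(-4,5))
print(best)
E
```

```text
board ctr guess [[570.77796443 -43.99121173  47.        ]] knob [[638.89884784 -64.01122322 160.        ]] stapler [[651.5111057  201.16383671  50.        ]] clip [[419.068332   199.20920028  16.        ]
 [347.1001822  104.86512081  16.        ]] whisk [[ 483.70445427 -306.56284656   20.        ]
 [ 758.25668871 -322.64123836   20.        ]] lid [[ 360.70043986 -242.58855059   10.        ]
 [ 285.69319068 -281.46271982   10.        ]] orange [[529.98501391 212.40808657 110.        ]]
(np.float32(48.255875), np.float64(574.7779644315493), np.float64(-43.99121172775611), 19)
```

View pics/o1.png

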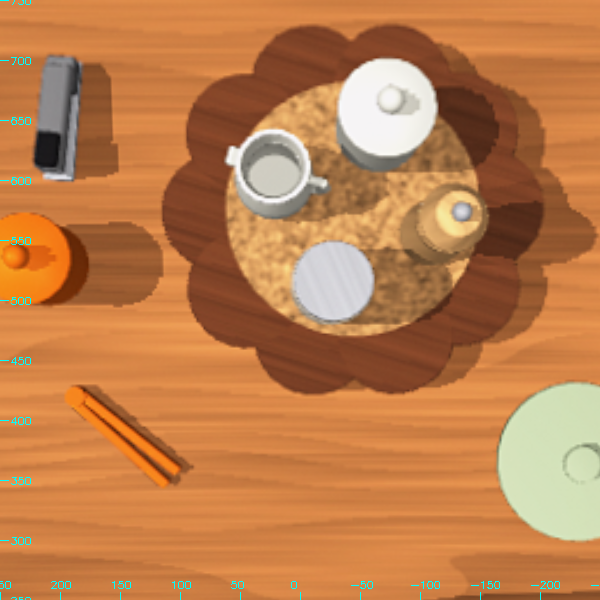

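Canister knob lies at bearing −17° from the axis (axis at x≈575, y≈−44; lobes at 19°+36k, so board x = −17°). The shortest way is 163° clockwise. Plan: stand the closed fingers in the notch at 289°, with the gripper body tangential, and follow the arc.

```bash
cat > go.py <<'E'
# go.py R z theta... : tool-frame shift [m, deg] to each board angle theta, tool x pointing at the axis
import sys; from h import *; from scipy.spatial.transform import Rotation as Ro
C=np.array([574.8,-44.0])
s=read_state(); p=s["eef_pos"]; M=Ro.from_euler("xyz",s["eef_rot"]).as_matrix(); yaw=np.degrees(s["eef_rot"][2])
v=p[:2]-C; print("t %.2f R %.1f th %.1f z %.1f yaw %.1f F %s gap %.0f j6 %.2f"%(s["clock"],np.hypot(*v),np.degrees(np.arctan2(v[1],v[0]))%360,p[2],yaw,s["wrist_force"].round(1),s["finger_gap"],s["joints"][5]))
R,z=float(sys.argv[1]),float(sys.argv[2])
for th in map(float,sys.argv[3:]):
    a=np.radians(th); d=M.T@(np.r_[C+R*np.array([np.cos(a),np.sin(a)]),z]-p)/1000
    t=-((th-180-yaw+180)%360-180); print(th,[*d.round(4),round(t,1)])
E
python3 -m handwheel '[[0.056,-0.017,0,-9.5],[0.113,-0.034,0,-19],[0.169,-0.051,0,-28.5],[0.226,-0.068,0,-38],[0.282,-0.085,0,-47.5]]' 1 20; python3 go.py 202 210 289
```

```text
clock: 0.72
eef_pos: [387.3, -381.6, 212.9]
eef_rot: [-3.141, -0.001, 1.078]
wrist_force: [0.2, -1.1, 0.4]
finger_gap: 47.6
t 0.72 R 386.2 th 241.0 z 212.9 yaw 61.8 F [ 0.2 -1.1  0.4] gap 48 j6 -0.35
289.0 [np.float64(0.249), np.float64(0.1538), np.float64(0.003), np.float64(-47.2)]
```

```bash
python3 -m handwheel '[[0.05,0.031,0,-9.5],[0.1,0.062,0,-19],[0.15,0.092,0,-28.5],[0.2,0.123,0,-38],[0.249,0.154,0,-47.2]]'; python3 go.py 202 45 289
```

```text
clock: 1.35
eef_pos: [642.2, -233.8, 212.6]
eef_rot: [-3.141, -0.002, 1.908]
wrist_force: [-0.1, -0.4, -0.0]
finger_gap: 0.8
t 1.35 R 201.4 th 289.5 z 212.6 yaw 109.3 F [-0.1 -0.4 -0. ] gap 1 j6 -0.74
289.0 [np.float64(-0.0009), np.float64(-0.0018), np.float64(0.1676), np.float64(0.3)]
```

```bash
python3 -m handwheel '[[-0.001,-0.002,0.05,0],[-0.001,-0.002,0.1,0],[-0.001,-0.002,0.145,0],[-0.001,-0.002,0.168,0],[-0.001,-0.002,0.172,0]]'; python3 go.py 160 40 289; python3 - <<'E'
from h import *
cv2.imwrite("pics/w1.png",cams.camera("wrist")[:,:,::-1])
E
```

```text
clock: 1.98
eef_pos: [639.5, -234.7, 38.6]
eef_rot: [-3.139, -0.004, 1.908]
wrist_force: [0.5, -0.7, -0.2]
finger_gap: 0.3
t 1.98 R 201.4 th 288.7 z 38.6 yaw 109.3 F [ 0.5 -0.7 -0.2] gap 0 j6 -0.74
289.0 [np.float64(0.0414), np.float64(0.0011), np.float64(-0.0013), np.float64(0.3)]
```

View pics/w1.png

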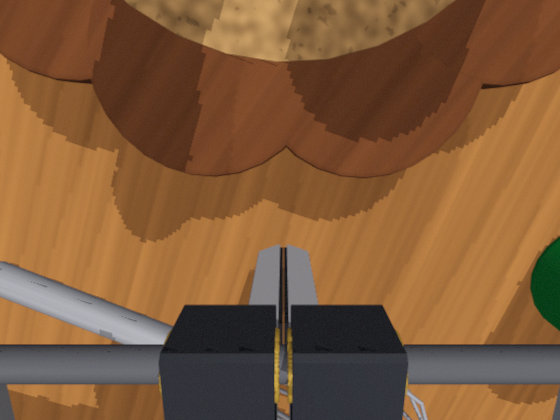

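The wrist view shows the closed fingertips (284,248) straight in front of the notch cusp (286,147). Going in.

```bash
python3 -m handwheel '[[0.015,0.001,-0.001,0],[0.028,0.001,-0.001,0],[0.036,0.001,-0.001,0],[0.04,0.001,-0.001,0],[0.042,0.001,-0.001,0]]'; python3 go.py 160 40 289; python3 - <<'E'
from h import *
cv2.imwrite("pics/w2.png",cams.camera("wrist")[:,:,::-1])
E
```

```text
clock: 2.65
eef_pos: [627.2, -194.8, 41.0]
eef_rot: [-3.14, -0.003, 1.908]
wrist_force: [-0.6, 0.6, 1.1]
finger_gap: 0.3
t 2.65 R 159.7 th 289.1 z 41.0 yaw 109.3 F [-0.6  0.6  1.1] gap 0 j6 -0.69
289.0 [np.float64(-0.0003), np.float64(-0.0004), np.float64(0.001), np.float64(0.3)]
```

View pics/w2.png

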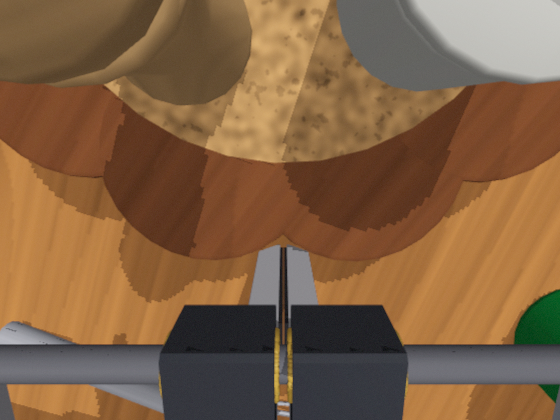

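```bash
python3 go.py 158.5 40 287 284 281 278 275
```

```text
t 2.70 R 159.6 th 289.1 z 40.9 yaw 109.3 F [ 0.1 -0.5  0.1] gap -0 j6 -0.69
287.0 [np.float64(0.0013), np.float64(-0.0059), np.float64(0.0009), np.float64(2.3)]
284.0 [np.float64(0.0018), np.float64(-0.0142), np.float64(0.0009), np.float64(5.3)]
281.0 [np.float64(0.0028), np.float64(-0.0224), np.float64(0.0009), np.float64(8.3)]
278.0 [np.float64(0.0042), np.float64(-0.0306), np.float64(0.0009), np.float64(11.3)]
275.0 [np.float64(0.006), np.float64(-0.0387), np.float64(0.001), np.float64(14.3)]
```

```bash
python3 -m handwheel '[[0.0013,-0.006,0.001,2.3],[0.0018,-0.014,0.001,5.3],[0.0028,-0.0224,0.001,8.3],[0.0042,-0.0306,0.001,11.3],[0.006,-0.0387,0.001,14.3]]'; python3 go.py 159 40 272 269 266 263 260
```

```text
clock: 3.32
eef_pos: [588.1, -202.5, 40.0]
eef_rot: [-3.14, -0.002, 1.654]
wrist_force: [1.1, -0.8, 0.7]
finger_gap: 0.5
t 3.33 R 159.1 th 274.8 z 40.0 yaw 94.8 F [ 1.1 -0.8  0.7] gap 0 j6 -0.47
272.0 [np.float64(0.0002), np.float64(-0.0078), np.float64(0.0), np.float64(2.8)]
269.0 [np.float64(0.0009), np.float64(-0.0161), np.float64(0.0001), np.float64(5.8)]
266.0 [np.float64(0.0019), np.float64(-0.0243), np.float64(0.0001), np.float64(8.8)]
263.0 [np.float64(0.0034), np.float64(-0.0325), np.float64(0.0001), np.float64(11.8)]
260.0 [np.float64(0.0053), np.float64(-0.0406), np.float64(0.0001), np.float64(14.8)]
```

```bash
python3 -m handwheel '[[0.0002,-0.008,0,3],[0.0009,-0.0161,0,6],[0.002,-0.0245,0,9],[0.0035,-0.033,0,12],[0.0054,-0.041,0,15]]'; python3 go.py 159 40 257 254 251 248 245; python3 - <<'E'
from h import *
cv2.imwrite("pics/w3.png",cams.camera("wrist")[:,:,::-1])
E
```

```text
clock: 3.95
eef_pos: [546.3, -200.9, 40.1]
eef_rot: [-3.14, -0.001, 1.388]
wrist_force: [0.2, -0.1, -0.4]
finger_gap: 0.5
t 3.95 R 159.4 th 259.7 z 40.1 yaw 79.5 F [ 0.2 -0.1 -0.4] gap 0 j6 -0.23
257.0 [np.float64(0.0006), np.float64(-0.0074), np.float64(0.0001), np.float64(2.5)]
254.0 [np.float64(0.0012), np.float64(-0.0158), np.float64(0.0001), np.float64(5.5)]
251.0 [np.float64(0.0022), np.float64(-0.024), np.float64(0.0001), np.float64(8.5)]
248.0 [np.float64(0.0036), np.float64(-0.0322), np.float64(0.0002), np.float64(11.5)]
245.0 [np.float64(0.0055), np.float64(-0.0403), np.float64(0.0002), np.float64(14.5)]
```

View pics/w3.png

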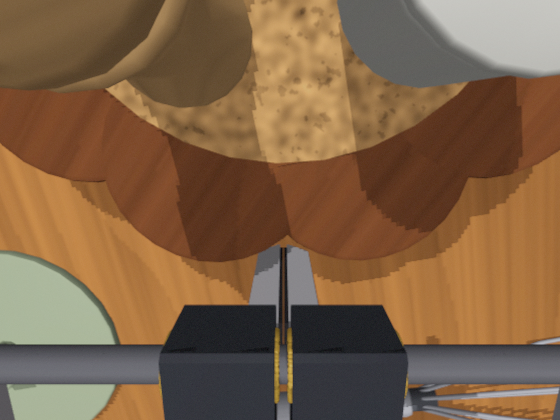

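The board follows and the cusp stays at the fingertip (286,236). Continuing along the arc.

```bash
python3 -m handwheel '[[0.0006,-0.008,0,3],[0.0013,-0.0161,0,6],[0.0023,-0.0245,0,9],[0.0038,-0.033,0,12],[0.0057,-0.041,0,15]]' >/dev/null; python3 go.py 159 40 230;  python3 -m handwheel '[[0.0004,-0.008,0,3],[0.0011,-0.0161,0,6],[0.0021,-0.0245,0,9],[0.0036,-0.033,0,12],[0.0055,-0.041,0,15]]'>/dev/null; python3 go.py 159 40 227 224 221 218 215
```

```text
t 4.62 R 159.4 th 244.4 z 40.1 yaw 64.3 F [ 0.1 -0.2  0. ] gap 0 j6 0.03
230.0 [np.float64(0.0053), np.float64(-0.0396), np.float64(0.0002), np.float64(14.3)]
t 5.25 R 159.5 th 229.4 z 40.2 yaw 49.1 F [-0.2 -1.1 -0.6] gap 0 j6 0.30
227.0 [np.float64(0.0006), np.float64(-0.0067), np.float64(0.0002), np.float64(2.1)]
224.0 [np.float64(0.0011), np.float64(-0.015), np.float64(0.0003), np.float64(5.1)]
221.0 [np.float64(0.0021), np.float64(-0.0233), np.float64(0.0003), np.float64(8.1)]
218.0 [np.float64(0.0035), np.float64(-0.0315), np.float64(0.0003), np.float64(11.1)]
215.0 [np.float64(0.0053), np.float64(-0.0396), np.float64(0.0003), np.float64(14.1)]
```

```bash
python3 -m handwheel '[[0.0006,-0.0075,0,2.5],[0.0013,-0.0156,0,5.5],[0.0023,-0.024,0,8.5],[0.0038,-0.0325,0,11.5],[0.0057,-0.041,0,14.5]]' >/dev/null; python3 go.py 159 40 200;  python3 -m handwheel '[[0.0006,-0.0075,0,2.6],[0.0013,-0.0156,0,5.6],[0.0023,-0.024,0,8.6],[0.0038,-0.0325,0,11.6],[0.0057,-0.041,0,14.6]]'>/dev/null; python3 go.py 159 40 197 194 191 188 185
```

```text
t 5.88 R 159.3 th 214.4 z 40.3 yaw 34.5 F [ 0.5 -1.7 -1.2] gap 0 j6 0.60
200.0 [np.float64(0.0054), np.float64(-0.0396), np.float64(0.0004), np.float64(14.5)]
t 6.50 R 159.4 th 199.4 z 40.3 yaw 19.7 F [-0.1 -0.5 -0.5] gap 0 j6 0.92
197.0 [np.float64(0.0005), np.float64(-0.0068), np.float64(0.0003), np.float64(2.7)]
194.0 [np.float64(0.0012), np.float64(-0.0151), np.float64(0.0003), np.float64(5.7)]
191.0 [np.float64(0.0022), np.float64(-0.0233), np.float64(0.0003), np.float64(8.7)]
188.0 [np.float64(0.0037), np.float64(-0.0315), np.float64(0.0004), np.float64(11.7)]
185.0 [np.float64(0.0056), np.float64(-0.0396), np.float64(0.0004), np.float64(14.7)]
```

```bash
python3 -m handwheel '[[0.0006,-0.0075,0.0003,2.8],[0.0013,-0.0156,0.0003,5.8],[0.0023,-0.024,0.0003,8.8],[0.0038,-0.0325,0.0003,11.8],[0.0057,-0.041,0.0003,14.8]]' >/dev/null; python3 go.py 159 40 170;  python3 -m handwheel '[[0.0006,-0.0075,0.0003,2.8],[0.0013,-0.0156,0.0003,5.8],[0.0023,-0.024,0.0003,8.8],[0.0038,-0.0325,0.0003,11.8],[0.0057,-0.041,0.0003,14.8]]'>/dev/null; python3 go.py 159 40 167 164 161 158 155
```

```text
t 7.12 R 159.4 th 184.5 z 40.1 yaw 4.8 F [-0.4 -0.8  0.4] gap 0 j6 1.26
170.0 [np.float64(0.0057), np.float64(-0.0398), np.float64(0.0002), np.float64(14.8)]
t 7.75 R 159.5 th 169.5 z 39.9 yaw -10.2 F [-1.1 -0.3  0.6] gap 0 j6 1.62
167.0 [np.float64(0.0007), np.float64(-0.0071), np.float64(-0.0001), np.float64(2.8)]
164.0 [np.float64(0.0013), np.float64(-0.0154), np.float64(-0.0001), np.float64(5.8)]
161.0 [np.float64(0.0024), np.float64(-0.0236), np.float64(-0.0001), np.float64(8.8)]
158.0 [np.float64(0.0039), np.float64(-0.0318), np.float64(-0.0001), np.float64(11.8)]
155.0 [np.float64(0.0058), np.float64(-0.0399), np.float64(-0.0001), np.float64(14.8)]
```

Continue to about 145°, easing off at the end, then back out.

```bash
python3 -m handwheel '[[0.0006,-0.0075,0,2.8],[0.0013,-0.0156,0,5.8],[0.0023,-0.024,0,8.8],[0.0038,-0.0325,0,11.8],[0.0057,-0.041,0,14.8]]' >/dev/null; python3 go.py 159 40 145;  python3 -m handwheel '[[0.0006,-0.0075,0,2.8],[0.0011,-0.0145,0,5.3],[0.0018,-0.02,0,7.5],[0.0023,-0.024,0,9],[0.0026,-0.0255,0,9.5]]'>/dev/null; python3 go.py 205 90 145; python3 -m handwheel '[[0.0,0,0,0],[0,0,0,0],[-0.01,0,0,0],[-0.03,0,0,0],[-0.045,0,0,0]]';python3 go.py 205 90 145 181
```

```text
t 8.38 R 159.6 th 154.6 z 39.8 yaw -25.1 F [-0.8 -0.3  1.3] gap 0 j6 1.98
145.0 [np.float64(0.003), np.float64(-0.0266), np.float64(-0.0002), np.float64(9.9)]
t 9.00 R 159.4 th 145.4 z 39.7 yaw -34.6 F [-4.   2.5  1.8] gap 0 j6 2.20
145.0 [np.float64(-0.0458), np.float64(-0.0014), np.float64(-0.0501), np.float64(0.4)]
clock: 9.62
eef_pos: [405.7, 72.5, 40.0]
eef_rot: [3.14, 0.004, -0.605]
wrist_force: [0.1, 0.7, -0.8]
finger_gap: 0.3
t 9.62 R 205.3 th 145.4 z 40.0 yaw -34.6 F [ 0.1  0.7 -0.8] gap 0 j6 2.26
145.0 [np.float64(0.0001), np.float64(-0.0015), np.float64(-0.05), np.float64(0.4)]
181.0 [np.float64(0.0385), np.float64(0.1193), np.float64(-0.05), np.float64(-35.6)]
```

```bash
cat > fit.py <<'E'
import sys; from h import *
c=cams.get_calibration("top"); im=cams.camera("top")[:,:,::-1].copy(); n=sys.argv[1]
o=ortho(im,c,47,370,780,-250,160,1.45); cv2.imwrite(f"pics/{n}.png",o)
t=np.radians(np.arange(0,360,.5))
def r(a): a=(a+np.pi/10)%(np.pi/5)-np.pi/10; return 110*np.cos(a)+np.sqrt(2500-(110*np.sin(a))**2)
g=cv2.GaussianBlur(cv2.cvtColor(im,cv2.COLOR_BGR2GRAY),(0,0),1).astype(np.float32)
def samp(P):
    p=proj(P,c).astype(np.float32); return cv2.remap(g,p[None,:,0],p[None,:,1],cv2.INTER_LINEAR)[0]
def score(ph,cx=574.8,cy=-44.):
    f=lambda d:samp(np.c_[cx+(r(t-ph)+d)*np.cos(t),cy+(r(t-ph)+d)*np.sin(t),0*t+47])
    return np.clip(f(5)-f(-5),-20,60).mean()
print(max((score(np.radians(p)),p) for p in np.arange(0,36,.5)))
# white canister lid, knob height
def ang(u,z): 
    b=back([u],z,c)[0]-[574.8,-44,z]; return np.hypot(*b[:2]),np.degrees(np.arctan2(b[1],b[0]))%360
if len(sys.argv)>2: print("knob at",ang([float(sys.argv[2]),float(sys.argv[3])],155))
cv2.imwrite(f"pics/{n}raw.png",cv2.resize(im[120:330,210:420],None,fx=2.8,fy=2.8,interpolation=cv2.INTER_CUBIC))
E
python3 fit.py a
```

```text
(np.float32(47.252483), np.float64(20.5))
```

View pics/araw.png

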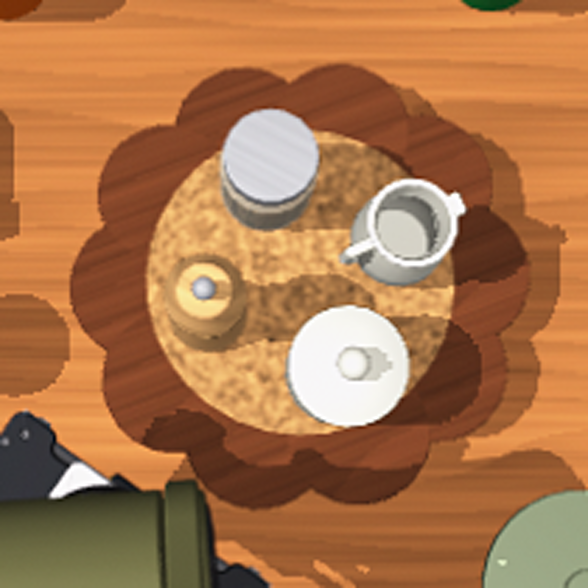

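The canister knob is at crop (353,363), raw (336,250). The board x axis is at about 200.5°, so about 20.5° clockwise remain, from the notch at 182.5°.

```bash
python3 - <<'E'
from h import *
c=cams.get_calibration("top"); b=back([[336.1,249.6]],157,c)[0]-[574.8,-44,0]; print(np.hypot(*b[:2]),np.degrees(np.arctan2(b[1],b[0]))%360)
E
python3 -m handwheel '[[0.003,0.025,0,-7.5],[0.01,0.05,0,-15],[0.018,0.075,0,-22.5],[0.029,0.1,0,-30],[0.04,0.124,0,-37]]'; python3 go.py 159 40 182.5
```

```text
67.64104359898741 200.09737575295586
clock: 10.3
eef_pos: [367.0, -52.6, 40.0]
eef_rot: [-3.14, 0.005, 0.046]
wrist_force: [0.4, -0.4, -0.2]
finger_gap: 0.5
t 10.30 R 208.0 th 182.4 z 40.0 yaw 2.6 F [ 0.4 -0.4 -0.2] gap 1 j6 1.28
182.5 [np.float64(0.049), np.float64(0.0006), np.float64(-0.0002), np.float64(0.1)]
```

```bash
python3 -m handwheel '[[0.018,0,0,0],[0.034,0,0,0],[0.043,0,0,0],[0.047,0.0005,0,0],[0.049,0.0005,0,0]]' >/dev/null; python3 go.py 159 40 170; python3 -m handwheel '[[0.0006,-0.006,0,2.2],[0.001,-0.0135,0,4.8],[0.0019,-0.0215,0,7.7],[0.003,-0.0295,0,10.6],[0.0045,-0.037,0,13.5]]' >/dev/null; python3 go.py 159 40 160 162
```

```text
t 10.93 R 159.1 th 182.4 z 39.7 yaw 2.6 F [-0.2 -0.3  0.7] gap 1 j6 1.32
170.0 [np.float64(0.004), np.float64(-0.0343), np.float64(-0.0002), np.float64(12.6)]
t 11.55 R 159.5 th 168.9 z 39.8 yaw -10.9 F [-0.4 -0.7 -0.2] gap 0 j6 1.64
160.0 [np.float64(0.0025), np.float64(-0.0247), np.float64(-0.0002), np.float64(9.1)]
162.0 [np.float64(0.0017), np.float64(-0.0192), np.float64(-0.0002), np.float64(7.1)]
```

```bash
python3 -m handwheel '[[0.0006,-0.0075,0,2.7],[0.001,-0.0135,0,5],[0.0017,-0.0185,0,7],[0.002,-0.021,0,7.8],[0.0021,-0.022,0,8.1]]' >/dev/null; python3 go.py 159 40 161; python3 -m handwheel '[[0,0,0,0],[0,0,0,0],[-0.01,0,0,0],[-0.035,0,0,0],[-0.06,0,0,0]]' >/dev/null; python3 -m handwheel '[[-0.04,0,0,0],[-0.07,0,-0.03,0],[-0.09,0,-0.08,0],[-0.09,0,-0.13,0],[-0.09,0,-0.16,0]]'; python3 fit.py b
```

```text
t 12.18 R 159.3 th 161.0 z 39.7 yaw -19.0 F [-2.  -0.4  1.2] gap 0 j6 1.83
161.0 [np.float64(0.0003), np.float64(0.0), np.float64(-0.0003), np.float64(-0.0)]
clock: 13.42
eef_pos: [282.0, 57.0, 202.6]
eef_rot: [-3.141, 0.002, -0.332]
wrist_force: [-0.3, 1.1, 0.1]
finger_gap: 0.6
(np.float32(48.058273), np.float64(0.0))
```

View pics/braw.png

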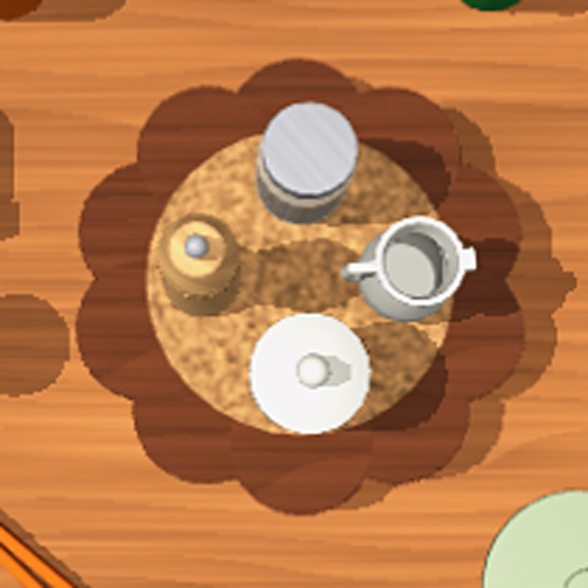

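Lobe phase is 0° and the canister is at the front, with its knob at crop (313,370), raw (321.8,252.1). Final numeric check on position and rest.

```bash
python3 fit.py d 321.8 252.1; python3 - <<'E'
from h import *
a=cams.camera("top"); c=cv2.imread("pics/top0.png")[:,:,::-1]
for n,(u0,u1,v0,v1) in dict(stapler=(178,206,150,210),clip=(188,245,292,345),whisk=(430,470,130,270),lid=(380,455,292,375)).items():
    print(n,np.abs(a[v0:v1,u0:u1].astype(int)-c[v0:v1,u0:u1]).mean())
from cell import manip; b,d=cv2.imread("pics/b.png"),cv2.imread("pics/d.png"); print("diff b-d",cv2.absdiff(b,d).mean()); print(read_state()["wrist_force"])
if cv2.absdiff(b,d).mean()<2: print(manip.sign_off())
E
```

```text
(np.float32(48.04504), np.float64(0.0))
knob at (np.float64(67.47181756670798), np.float64(180.01664419558608))
stapler 0.7117063492063492
clip 0.6896171245724374
whisk 0.7077380952380953
lid 18.320856760374834
diff b-d 0.38858837652708145
[ 0.976631    1.1622411  -0.04022352]
the job is handed in; nothing more can be done
None
```

The sugar canister now stands straight at the front of the board, and the job is handed in; no verdict was reported. I turned the lazy Susan about 163° clockwise in two slow fingertip pushes, each with the closed fingers standing in a rim notch. The first push was about 143° and the second about 20°.

Final checks:
- **Canister:** its knob is 67.5 mm from the axis at bearing 180.0°, so it is under 1 mm off sideways. A lobe of the board also points straight to the front.
- **Board:** two top pictures taken 0.05 s apart were practically identical, so it appears to be at rest. The four things on it look upright, and the arm had backed off before I handed in. The clock read about 13.5 s.
- **Stapler, clip and whisk:** their picture areas are unchanged from the start.
- **Silicone lid (check disagreed):** its picture area differs from the start (mean difference 18 grey levels, against about 0.7 for the others). I think this is the arm's shadow, because the fingertips never came near it by my geometry. I did not re-measure its position before handing in.

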